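# Clear the weld cell's catch tray and restart its feed

### The arm

A 6-joint arm with a two-finger parallel gripper is mounted at the origin on the work surface. World frame = base frame: x ahead of the robot, y to its left, z up, the work surface at z = 0. Lengths are in m, angles in rad, forces in N, time in s.
With the tool pointing down it reaches from about 0.325 to 0.775 m from the base axis. Payload 5.5 kg.
Tool frame: the origin (TCP) lies between the finger pads; the fingertips stand 8 mm ahead of it and the grasp point (between the pads) lies 11 mm behind it (tcp_to_tips is the distance from the TCP to the fingertips, in m); z points along the fingers, y is the direction in which the jaws open and shut (so a half turn about z gives the same grasp; the last joint's range is limited). The gripper opens to 88 mm and grips with 3 to 60 N. Pads are 20 mm wide; open, the fingers measure 115 mm over their backs; the gripper's body (75 mm by 178 mm) begins 61 mm behind the grasp point.
Start: joints at [1.213, 0.091, 1.231, -0, 1.82, -0.057], TCP at [0.178, 0.573, 0.231] pointing down, gripper open.
Joint ranges: [-2.87, 2.87], [-0.86, 2.18], [0.17, 2.46], [-1.51, 4.65], [0.06, 2.69], [-2.65, 2.65]. Speed limits (rad/s): [2.57, 2.57, 3.01, 3.14, 3.14, 3.14].

### API

Orientations are given as a unit quaternion [w, x, y, z].
In Python, from bench import * gives the robot as it stands. Calls block until the motion is done:
- move_to(position, orientation): joint-space move of the TCP to a pose.
- move_l(position, speed=0.15, orientation=None): straight line of the TCP; orientation=None keeps the orientation; speed is the mean speed in m/s.
- movej(angles): joint-space move.
- gripper_open() and close(): open the fingers fully, or close them until they stop; the grip force is fixed at half the most.
- hold(seconds).
- inverse_kinematics(position, orientation): joint angles nearest the present ones, or None.
- state(): the state.
- get_image(name): name is "scene" or "top"; returns a dict with "frame" (480x640x3 uint8, blue, green, red), "depth" (480x640 float32, m along the optical axis (not along the pixel's ray), 0 where there is no reading), "camera_matrix" (3x3 intrinsics, pixels), "view" (4x4, takes a point from world to camera coordinates). Camera axes: x right, y up, looking along -z (the intrinsics and any distortion apply to the point x, -y, -z); pixel columns grow to the right and rows downward; lengths in m; the calibration is good to about 2 mm. A picture is of the moment at which its call begins.
A pose or a line that the arm cannot do raises IKError and nothing moves.
- job_done(): hands the job in, once; it reports no verdict.
The state is a dict: "time": time; "joint_pos": joint angles; "dq": joint speeds; "joint_torque": joint torques, N m; "ee_pos": TCP position; "ee_rot": TCP orientation; "ft_force": force on the tool from outside, world axes, zero at the start; "moment": the same for the moment, N m; "finger_gap": finger opening in m.
Only numpy, scipy, OpenCV 4.12 (cv2) and the standard library are available. Lean on these libraries where they do the work, as an engineer would, in place of code of your own. Each camera call takes 0.05 s, during which the arm holds its last target.

### The job

Stop the weld cell by pushing its feed lever fully away from you before you touch any part, then move every finished tube foot from the catch tray into the blue tote and thread the two spacer collars fully home on the locating post, the wide black one first and the slim brass one on top of it. When all of that is done, pull the lever fully back towards you to restart the feed, touching no part while the feed is on, and leave the can, brush and hammer alone.

Things in the scene. Friction and masses are not known exactly. Their poses are not given: they have to be found in the camera images.
- tray: aluminium catch tray, fixed, 220 (x) x 360 (y) x 16 mm, floor and walls 4 mm thick, so the floor is 4 mm above its underside and the walls stand 12 mm above the floor. Origin: centre of its underside, on the bench. The machine housing (grey, 240 x 200 mm, 235 mm high) stands on its +y side, its face 235 mm from the tray's origin; the short steel chute in front of it comes as near as 190 mm to the tray's origin
- foot1: finished weldment: a steel square-tube block 36 x 36 mm and 38 mm tall with a copper-coloured round bung (26 mm diameter, 18 mm tall) on its top, 56 mm in all, 0.16 kg. Origin: centre of the square block, 19 mm above its underside; z points out through the bung, x and y are square to the block's sides. Starts in the catch tray, standing with the bung up; lying on a side it is 36 mm high. Between 4 and 6 of these are present
- foot2: finished weldment: a steel square-tube block 36 x 36 mm and 38 mm tall with a copper-coloured round bung (26 mm diameter, 18 mm tall) on its top, 56 mm in all, 0.16 kg. Origin: centre of the square block, 19 mm above its underside; z points out through the bung, x and y are square to the block's sides. Starts in the catch tray, standing with the bung up; lying on a side it is 36 mm high. Between 4 and 6 of these are present
- foot3: finished weldment: a steel square-tube block 36 x 36 mm and 38 mm tall with a copper-coloured round bung (26 mm diameter, 18 mm tall) on its top, 56 mm in all, 0.16 kg. Origin: centre of the square block, 19 mm above its underside; z points out through the bung, x and y are square to the block's sides. Starts in the catch tray, standing with the bung up; lying on a side it is 36 mm high. Between 4 and 6 of these are present
- foot4: finished weldment: a steel square-tube block 36 x 36 mm and 38 mm tall with a copper-coloured round bung (26 mm diameter, 18 mm tall) on its top, 56 mm in all, 0.16 kg. Origin: centre of the square block, 19 mm above its underside; z points out through the bung, x and y are square to the block's sides. Starts in the catch tray, standing with the bung up; lying on a side it is 36 mm high. Between 4 and 6 of these are present
- foot5: finished weldment: a steel square-tube block 36 x 36 mm and 38 mm tall with a copper-coloured round bung (26 mm diameter, 18 mm tall) on its top, 56 mm in all, 0.16 kg. Origin: centre of the square block, 19 mm above its underside; z points out through the bung, x and y are square to the block's sides. Starts in the catch tray, standing with the bung up; lying on a side it is 36 mm high. Between 4 and 6 of these are present
- foot6: finished weldment: a steel square-tube block 36 x 36 mm and 38 mm tall with a copper-coloured round bung (26 mm diameter, 18 mm tall) on its top, 56 mm in all, 0.16 kg. Origin: centre of the square block, 19 mm above its underside; z points out through the bung, x and y are square to the block's sides. Starts in the catch tray, standing with the bung up; lying on a side it is 36 mm high. Between 4 and 6 of these are present
- collar_wide: black spacer collar, outer diameter 56 mm, bore 26 mm, 20 mm high, 0.28 kg. Origin: its middle, on the axis at half its height; z is its axis; either face may be down. Starts flat in the catch tray
- collar_slim: brass spacer collar, outer diameter 42 mm, bore 26 mm, 24 mm high, 0.16 kg. Origin: its middle, on the axis at half its height; z is its axis; either face may be down. Starts flat in the catch tray
- post: locating post, fixed to the bench: a round yellow flange 60 mm in diameter and 10 mm high, with a steel post of 20 mm diameter on it that ends 68 mm above the bench; its top 8 mm taper to 12 mm. Origin: centre of the underside, on the bench; z up the post
- post_seat (a point): centre of the flange's upper face, 10 mm above the bench, where the wide collar's lower face seats; the slim collar's lower face then seats 20 mm above it
- tote: blue open tote, fixed, 260 (x) x 180 (y) x 80 mm high, walls and floor 5 mm thick. Origin: centre of its underside, on the bench
- lever_base: grey housing of the feed lever, fixed to the bench, 70 (x) x 50 (y) x 25 mm high; the lever's pivot lies 22 mm above its origin along its y axis. Origin: centre of the underside; its +x axis points roughly away from the robot and is the way the lever is pushed
- lever_tip (a point): centre of the red ball (26 mm diameter) on the lever's end, 80 mm from the pivot. At joint value 0 it stands 38 mm to -x of the pivot in the housing's frame, at 1 rad 38 mm to +x, 92 mm above the bench at either end
- lever (a joint): angle of the feed lever, 0 = fully towards the robot (-x of the housing), feed on; 1.0 rad = fully away, feed off. It stays where it is left; about 1 N at the ball moves it
- can: red spray can, 60 mm in diameter, 150 mm high, a bystander. Origin: centre of its underside
- brush: hand brush 200 mm long with a wooden handle, lying on the bench, a bystander, lies along its x axis. Origin: the middle of its length, on the bench
- hammer: hammer 260 mm long with a wooden handle, lying on the bench, a bystander, lies along its x axis. Origin: the middle of its length, on the bench
Things that resemble listed ones, but are neither listed nor needed, are in the scene too. What is shaped like the foot6 but green, purple or red is not meant.

How it is judged:
By the outcome, as a careful person would: the job done as asked, in the order asked, and still so for the second after the job is handed in, with the robot touching nothing.
Of foot1, foot2, foot3, foot4, foot5, foot6 only 4 to 6 are there at a start; the rules pass over those that are not, and their reading is None.
At some moment in a run one of foot1, foot2, foot3, foot4, foot5, foot6 may be knocked a few centimetres aside while the robot is not near it.
Once in a run the grip may slacken for a moment while it holds something.
It also fails if it takes over 210 s, if anything falls off the work surface, if the arm or the gripper's body presses on something with over 40 N, if the wrist force passes 120 N, or if a joint passes its speed limit or range.

## Working session

There is one attempt and no reset: what is moved stays moved. The work goes in short steps, each a Python script; the robot and the scene stay as the last script left them, time stands still between calls to the robot, and variables do not carry over. Pictures are saved under pics/ and viewed, and the job is handed in when it is done.

```bash
ls; mkdir -p pics; python3 - <<'E'
from bench import *
import cv2,numpy as np
for n in ["scene","top"]:
    d=get_image(n); cv2.imwrite(f"pics/{n}0.png",d["frame"]); print(n,d["camera_matrix"].tolist(),np.round(d["view"],4).tolist(), (d["depth"]>0).mean())
print(state())
E
```

```text
pics
scene [[537.3771068128366, 0.0, 317.42401559946205], [0.0, 537.3771068128366, 250.19859877671252], [0.0, 0.0, 1.0]] [[0.6094, 0.7925, -0.0234, -0.3372], [-0.4372, 0.3604, 0.824, 0.1664], [0.6615, -0.4919, 0.5661, -1.6742], [0.0, 0.0, 0.0, 1.0]] 0.99537109375
top [[572.0827136856013, 0.0, 315.3640146491795], [0.0, 572.0827136856013, 240.68423249760124], [0.0, 0.0, 1.0]] [[-0.0245, -0.9996, -0.0106, 0.0294], [0.9949, -0.0254, 0.0975, -0.5592], [-0.0977, -0.0082, 0.9952, -1.3127], [0.0, 0.0, 0.0, 1.0]] 0.9957877604166666
{'time': 0.1, 'joint_pos': array([ 1.21329007e+00,  9.17996422e-02,  1.23178644e+00, -3.77475921e-05,
        1.81980781e+00, -5.66657943e-02]), 'dq': array([-0.00077701, -0.00075296, -0.00260032, -0.00066436,  0.00045383,
       -0.0008271 ]), 'joint_torque': array([ 1.46943821e-03, -4.47857738e+01, -4.07570457e+01,  7.00226217e-02,
        2.83788104e-02, -1.16178157e-04]), 'ee_pos': array([0.17769599, 0.57280858, 0.22959848]), 'ee_rot': array([-1.67270740e-04,  1.49858156e-01,  9.88707096e-01, -8.85139539e-04]), 'ft_force': array([-0.12533273,  0.58486907, -0.3972445 ]), 'moment': array([-0.02988131, -0.01826814, -0.0301164 ]), 'finger_gap': 0.08766677963919105}
```

View pics/scene0.png

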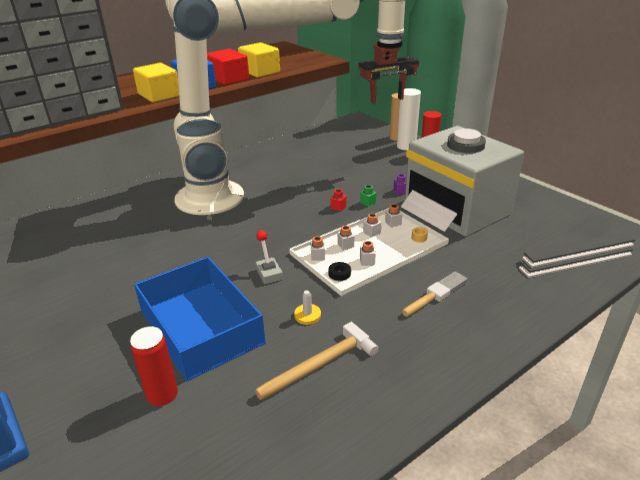

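View pics/top0.png

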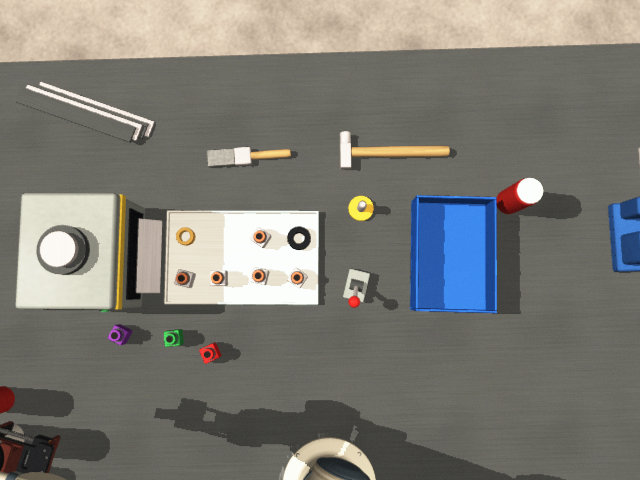

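Top view: five copper-bung feet at px (260,237), (184,278), (217,278), (260,275) and (298,278). Wide collar at (299,238), brass collar at (185,236), post at (361,207), lever ball at (354,301). The purple, green and red lookalikes at (119,335), (172,338) and (209,352) are outside the tray and excluded. Next, close crops and measurement.

```bash
cat > h.py <<'E'
from bench import *
import cv2,numpy as np
def img(n):
    d=get_image(n); d["R"]=d["view"][:3,:3]; d["t"]=d["view"][:3,3]; return d
def ray(d,u,v,z):
    K=d["camera_matrix"]; r=np.array([(u-K[0,2])/K[0,0],-(v-K[1,2])/K[1,1],-1.])
    w=d["R"].T@r; c=-d["R"].T@d["t"]; s=(z-c[2])/w[2]; return c+s*w
def proj(d,p):
    q=d["R"]@np.array(p)+d["t"]; K=d["camera_matrix"]
    return np.array([K[0,2]+K[0,0]*q[0]/-q[2],K[1,2]-K[1,1]*q[1]/-q[2]])
def cloud(d):
    K=d["camera_matrix"]; v,u=np.mgrid[:480,:640]; z=d["depth"]
    c=np.stack([(u-K[0,2])/K[0,0]*z,-(v-K[1,2])/K[1,1]*z,-z],-1)
    return (c-d["t"])@d["R"]
def blobs(mask,amin=15):
    n,l,s,c=cv2.connectedComponentsWithStats(mask.astype(np.uint8))
    return [(s[i,4],c[i],s[i,:4],l==i) for i in range(1,n) if s[i,4]>=amin]
E
python3 - <<'E'
from h import *
d=img("top"); cv2.imwrite("pics/crop1.png",cv2.resize(d["frame"][195:315,155:375],None,fx=3.6,fy=3.6,interpolation=cv2.INTER_CUBIC))
s=img("scene"); cv2.imwrite("pics/crop2.png",cv2.resize(s["frame"][190:330,240:450],None,fx=3.6,fy=3.6,interpolation=cv2.INTER_CUBIC))
h=cv2.cvtColor(d["frame"],cv2.COLOR_BGR2HSV)
for u,v in [(260,237),(184,278),(185,236),(361,215)]: print(h[v-3:v+4:2,u-8:u+9:4].tolist())
P=cloud(d)
for nm,(u,v) in dict(tray=(200,255),bench=(380,350),toterim=(494,250),bung=(260,230)).items(): print(nm,P[v,u].round(4))
E
```

```text
[[[54, 5, 244], [9, 153, 158], [7, 61, 54], [9, 161, 176], [14, 28, 200]], [[15, 12, 247], [19, 43, 47], [11, 43, 48], [11, 159, 237], [11, 27, 206]], [[18, 12, 249], [10, 160, 206], [10, 79, 58], [9, 165, 173], [14, 35, 153]], [[15, 15, 244], [12, 153, 245], [13, 152, 248], [10, 72, 82], [16, 31, 122]]]
[[[12, 74, 183], [9, 133, 67], [10, 169, 202], [24, 16, 78], [14, 36, 134]], [[9, 161, 197], [23, 70, 29], [7, 144, 92], [10, 109, 82], [14, 33, 117]], [[10, 145, 194], [30, 28, 27], [8, 148, 100], [12, 111, 87], [13, 35, 116]], [[12, 48, 190], [8, 149, 99], [10, 168, 196], [14, 33, 84], [11, 35, 115]]]
[[[19, 168, 223], [18, 168, 132], [22, 28, 233], [18, 73, 198], [18, 165, 125]], [[18, 171, 224], [18, 101, 172], [21, 26, 235], [21, 35, 232], [18, 172, 173]], [[18, 168, 224], [19, 78, 195], [21, 26, 235], [21, 37, 233], [18, 177, 140]], [[18, 171, 221], [17, 127, 147], [22, 27, 233], [18, 159, 223], [17, 174, 135]]]
[[[28, 176, 252], [28, 176, 252], [26, 171, 233], [28, 179, 250], [27, 181, 249]], [[28, 175, 252], [28, 176, 252], [28, 175, 252], [28, 174, 252], [29, 170, 252]], [[28, 175, 252], [28, 176, 252], [28, 176, 252], [28, 174, 252], [28, 176, 250]], [[22, 149, 164], [28, 174, 252], [28, 177, 252], [28, 174, 252], [23, 59, 78]]]
tray [0.5348 0.2912 0.0046]
bench [ 0.3011 -0.1297 -0.0013]
toterim [ 0.5237 -0.3854  0.0769]
bung [0.5857 0.1425 0.0494]
```

View pics/crop1.png

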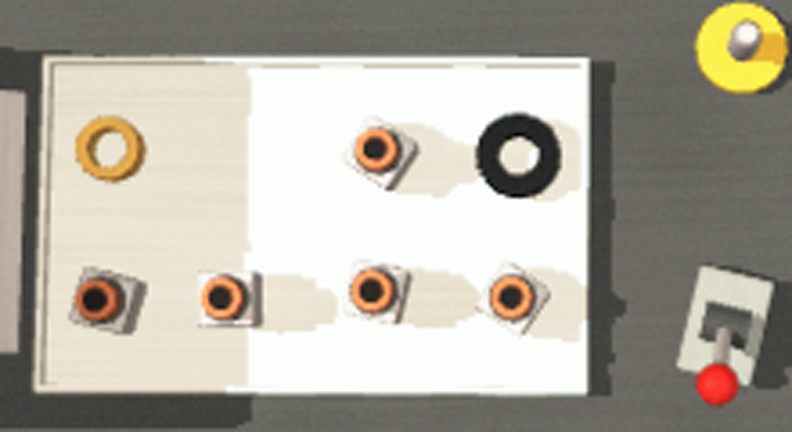

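View pics/crop2.png

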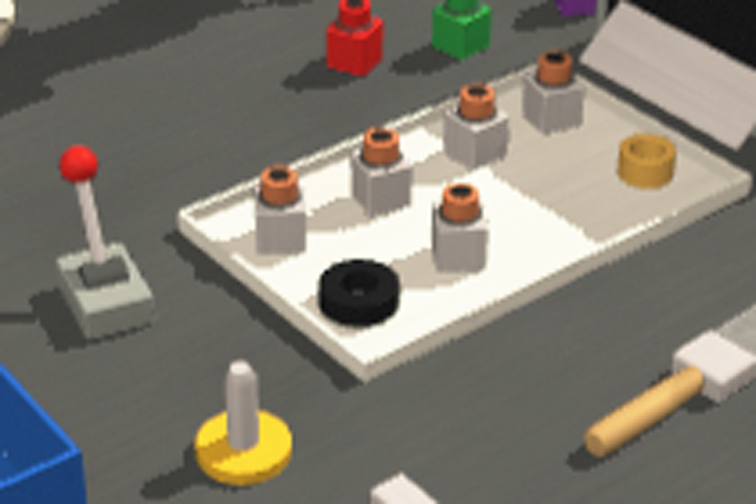

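Crops confirm it: exactly five copper-bung feet in the tray, the black wide ring, the brass slim ring, the post and the lever. Now the metric poses.

```bash
cat >> h.py <<'E'
def fit_yaw(xy,c):
    # orientation mod 90 of a square from point set: min bounding box
    best=None
    for a in np.radians(np.arange(0,90,1.)):
        R=np.array([[np.cos(a),np.sin(a)],[-np.sin(a),np.cos(a)]]); q=(xy-c)@R.T
        lo=np.percentile(q,3,0);hi=np.percentile(q,97,0); A=(hi-lo).prod()
        if best is None or A<best[0]: best=(A,a,hi-lo)
    return best
def feet(verbose=True):
    d=img("top"); s=img("scene"); h=cv2.cvtColor(d["frame"],cv2.COLOR_BGR2HSV)
    m=(h[...,0]>=5)&(h[...,0]<=14)&(h[...,1]>100)&(h[...,2]>50)
    m[:205]=0;m[308:]=0;m[:,:160]=0;m[:,325:]=0
    m=cv2.morphologyEx(m.astype(np.uint8),cv2.MORPH_CLOSE,np.ones((5,5)))
    Pt=cloud(d).reshape(-1,3);Ps=cloud(s).reshape(-1,3); P=np.vstack([Pt,Ps])
    out=[]
    for a,c,bb,_ in blobs(m,40):
        p=ray(d,c[0],c[1],0.056)
        w=p
        near=P[np.hypot(*(P[:,:2]-w[:2]).T)<0.034]; near=near[(near[:,2]>0.032)&(near[:,2]<0.047)]
        b=fit_yaw(near[:,:2],w[:2])
        zt=Pt[np.hypot(*(Pt[:,:2]-w[:2]).T)<0.012][:,2]
        out.append((w[:2],b[1],np.percentile(zt,90)))
        if verbose: print("px",c.round(1),"area",a,"xy",w[:2].round(4),"yaw",round(np.degrees(b[1])),"ext",(b[2]*1000).round(),"n",len(near),"ztop",round(out[-1][2],4))
    return d,s,out
E
python3 - <<'E'
from h import *
d,s,o=feet()
h=cv2.cvtColor(d["frame"],cv2.COLOR_BGR2HSV);H,S,V=[h[...,i].astype(int) for i in range(3)]
def box(m,a,b,c,e):
    k=np.zeros_like(m);k[a:b,c:e]=1;return m&k
def rep(nm,m,z,a=20):
    for ar,c,bb,_ in blobs(m,a):
        q=[ray(d,*x,z)[:2].round(4) for x in [(bb[0]-.5,bb[1]+bb[3]/2-.5),(bb[0]+bb[2]-.5,bb[1]+bb[3]/2-.5)]]
        ec=(bb[0]+bb[2]/2-.5,bb[1]+bb[3]/2-.5)
        print(nm,ar,c.round(1),bb,"centroid",ray(d,*c,z)[:2].round(4),"bbox",ray(d,*ec,z)[:2].round(4))
rep("brass",box((H>14)&(H<24)&(S>110)&(V>90),215,260,165,210),0.022)
rep("black",box(V<75,218,262,280,318),0.022)
rep("flange",box((H>20)&(H<35)&(S>140)&(V>90),190,230,340,385),0.01)
rep("ball",box(((H<5)|(H>175))&(S>150),285,320,335,375),0.092)
rep("tote",box((H>100)&(H<120)&(S>120),180,330,400,510),0.08,500)
P=cloud(d)
m=box((P[...,2]>0.016)&(P[...,2]<0.032),260,310,335,380); 
xy=P[m][:,:2]; b=fit_yaw(xy,xy.mean(0)); print("leverbase",xy.mean(0),np.degrees(b[1]),b[2],b[0])
m=box((H>5)&(H<80)&(S<60)&(V>150),260,308,335,380)
for ar,c,bb,k in blobs(m,60):
    v,u=np.nonzero(k); q=np.array([ray(d,x,y,0.025)[:2] for x,y in zip(u,v)]); r=cv2.minAreaRect((q*1000).astype(np.float32)); print("lb",c,r)
P2=cloud(s)
for nm,Q in (("top",P),("scene",P2)):
    k=(Q[...,2]>0.040)&(np.hypot(Q[...,0]-0.63,Q[...,1]+0.09)<0.05); print("post",nm,Q[k].mean(0),k.sum(),np.median(Q[k],0), Q[k][:,2].max())
v,u=np.nonzero(box((P[...,2]>0.06),180,330,400,510)); 
E
```

```text
px [259.1 236.3] area 106 xy [0.5704 0.144 ] yaw 56 ext [35. 38.] n 234 ztop 0.0659
px [258.  275.4] area 107 xy [0.4809 0.148 ] yaw 77 ext [35. 36.] n 228 ztop 0.0659
px [181.9 278. ] area 117 xy [0.4791 0.322 ] yaw 70 ext [35. 37.] n 226 ztop 0.0646
px [216.5 277.5] area 110 xy [0.4784 0.2427] yaw 89 ext [36. 37.] n 230 ztop 0.0641
px [296.7 277.1] area 109 xy [0.4746 0.0598] yaw 58 ext [34. 37.] n 224 ztop 0.0656
brass 188 [185.  236.1] [176 228  19  17] centroid [0.5791 0.3228] bbox [0.5793 0.3227]
black 303 [298.6 238.1] [288 227  22  23] centroid [0.5675 0.0548] bbox [0.5677 0.055 ]
flange 415 [360.2 208.3] [348 196  25  25] centroid [ 0.6363 -0.0932] bbox [ 0.6371 -0.0928]
ball 102 [353.8 301.4] [348 296  12  12] centroid [ 0.4168 -0.0665] bbox [ 0.4166 -0.0659]
tote 9989 [453.4 253.9] [410 195  87 118] centroid [ 0.5169 -0.2935] bbox [ 0.5179 -0.2925]
leverbase [ 0.45799831 -0.07698   ] 72.0 [0.04784561 0.06445203] 0.0030837465844965276
lb [355.06879607 283.22358722] ((454.46270751953125, -76.29072570800781), (48.696067810058594, 68.26526641845703), 74.6044692993164)
post top [ 0.63580307 -0.09322888  0.06442365] 67 [ 0.63541248 -0.09328831  0.06635873] 0.0754017964511153
post scene [ 0.64288083 -0.09675342  0.05581957] 112 [ 0.64369171 -0.09703135  0.05644344] 0.07056070030653848
```

```bash
python3 - <<'E'
from h import *
d=img("top");s=img("scene");P=cloud(d);Q=cloud(s)
for x in (0.47,0.53,0.58):
    for nm,A in (("t",P),("s",Q)):
        k=(abs(A[...,0]-x)<0.01)
        r=[]
        for y in np.arange(0.33,0.46,0.01):
            z=A[k&(abs(A[...,1]-y)<0.005)][:,2]; r.append(round(float(np.median(z)),3) if len(z) else None)
        print(x,nm,r)
h=cv2.cvtColor(d["frame"],cv2.COLOR_BGR2HSV)
# tray corners by bright/low-sat mask
m=((h[...,1]<40)&(h[...,2]>130)).astype(np.uint8); m[:200]=0;m[312:]=0;m[:,:150]=0;m[:,330:]=0
b=max(blobs(m),key=lambda b:b[0]); print(b[:3]); bb=b[2]
for u,v in((bb[0]-.5,255),(bb[0]+bb[2]-.5,255),(240,bb[1]-.5),(240,bb[1]+bb[3]-.5)): print(ray(d,u,v,0.016))
# scene cross-check
h=cv2.cvtColor(s["frame"],cv2.COLOR_BGR2HSV);H,S,V=[h[...,i].astype(int) for i in range(3)]
def rep(nm,m,box,z):
    k=np.zeros_like(m);k[box[1]:box[3],box[0]:box[2]]=1
    for ar,c,bb,_ in blobs(m&k,20): print(nm,ar,c,ray(s,*c,z)[:2])
rep("ball",((H<5)|(H>175))&(S>150),(250,225,275,245),0.092)
rep("flange",(H>20)&(H<35)&(S>140)&(V>90),(285,290,330,330),0.006)
rep("brass",(H>14)&(H<24)&(S>110)&(V>60),(405,222,435,245),0.018)
rep("black",(V<60),(325,258,355,283),0.015)
rep("bungs",(H>=4)&(H<=13)&(S>110)&(V>60),(300,200,410,262),0.052)
# post top
K=(Q[...,2]>0.045)&(np.hypot(Q[...,0]-0.637,Q[...,1]+0.093)<0.03); v,u=np.nonzero(K); print("post px",u.min(),u.max(),v.min(),v.max()); print(ray(s,u[v<v.min()+4].mean(),v.min()+1,0.067))
E
```

```text
0.47 t [0.06, 0.039, 0.007, 0.006, 0.013, 0.004, 0.03, 0.041, 0.051, 0.092, 0.178, 0.201, 0.201]
0.47 s [0.059, None, None, 0.003, 0.013, 0.025, 0.028, 0.036, 0.045, 0.097, 0.139, 0.199, 0.2]
0.53 t [0.006, 0.005, 0.005, 0.005, 0.014, 0.003, 0.033, 0.044, 0.053, 0.107, 0.191, 0.202, 0.202]
0.53 s [0.002, 0.004, 0.003, 0.003, 0.009, 0.025, 0.03, 0.036, 0.05, 0.108, 0.147, 0.199, 0.2]
0.58 t [0.007, 0.028, 0.005, 0.006, 0.015, 0.018, 0.036, 0.046, 0.053, 0.121, 0.199, 0.202, 0.202]
0.58 s [0.021, 0.024, 0.002, 0.005, 0.01, 0.026, 0.03, 0.037, 0.049, 0.116, 0.15, 0.2, 0.2]
(np.int32(12864), array([241.63945896, 257.43742226]), array([164, 210, 155,  95], dtype=int32))
[0.53606828 0.37519956 0.016     ]
[0.52681676 0.00893462 0.016     ]
[0.63999125 0.19290568 0.016     ]
[0.41536418 0.19551553 0.016     ]
ball 81 [261.38271605 235.14814815] [ 0.41628771 -0.06491582]
flange 307 [307.80130293 314.38762215] [ 0.64160548 -0.09479209]
brass 201 [419.10945274 234.12935323] [0.58169483 0.32198756]
black 323 [339.17337461 270.83281734] [0.56981295 0.05498162]
bungs 67 [393.70149254 208.88059701] [0.48278908 0.32149737]
bungs 71 [371.97183099 218.25352113] [0.48153274 0.24185746]
bungs 80 [345.3625 230.4875] [0.48289506 0.14740578]
bungs 82 [317.14634146 241.48780488] [0.47713375 0.05924959]
bungs 85 [367.49411765 246.27058824] [0.57395223 0.14267794]
post px 302 311 291 302
[ 0.63804437 -0.09311825  0.067     ]
```

Agreement between views is within about 2–3 mm. Lever first: push it with closed fingers, watching force.

```bash
cat >> h.py <<'E'
def quat(p,th):
    """tool down, jaw direction th (rad from world x); choose half turn with small q6"""
    q1=np.arctan2(p[1],p[0]); q6=q1-th
    q6=(q6+np.pi/2)%np.pi-np.pi/2; th=q1-q6; a=(th+np.pi/2)/2
    return np.array([0,np.cos(a),np.sin(a),0])
def F(): return np.round(state()["ft_force"],1)
def go(p,th): move_to(list(p),list(quat(p,th)))
LU=np.array([np.cos(np.radians(-15.5)),np.sin(np.radians(-15.5)),0])
BALL0=np.array([0.4168,-0.066,0.0]); LTH=np.radians(74.5)
E
python3 - <<'E'
from h import *
close()
p=BALL0-0.06*LU
go(p+[0,0,0.25],LTH)
move_l(list(p+[0,0,0.085]),0.15)
print(state()["time"],state()["ee_pos"],F())
for k in [ -0.03]+list(np.arange(-0.02,0.041,0.01)):
    move_l(list(BALL0+k*LU+[0,0,0.085]),0.08); print(round(k,3),F())
d=img("scene"); cv2.imwrite("pics/l1.png",cv2.resize(d["frame"][180:330,200:400],None,fx=3,fy=3))
E
```

```text
5.3083 [ 0.35953974 -0.05007825  0.08608699] [-0.1 -0.2  1.2]
-0.03 [ 0.7 -0.1 -0.2]
-0.02 [-0.4 -0.   0.8]
-0.01 [ 0.4 -0.7 -0.1]
0.0 [-0.4 -0.4  0.5]
0.01 [0.1 0.6 0.5]
0.02 [0.1 0.2 0.3]
0.03 [-0.1  0.3  1. ]
0.04 [-1.3  0.5 -0.8]
```

View pics/l1.png

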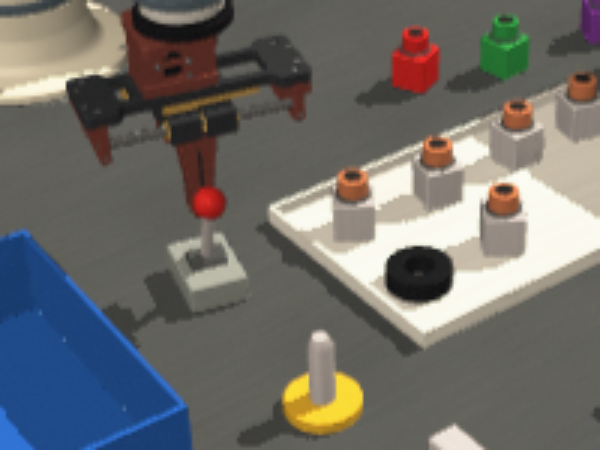

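Lever is past vertical, ball at about crop (208,203). Continuing to the stop.

```bash
python3 - <<'E'
from h import *
k=0.04
while k<0.085:
    k+=0.0025
    move_l(list(BALL0+k*LU+[0,0,0.085]),0.05); f=state()["ft_force"]; print(round(k,4),f.round(1))
    if abs(f@LU)>6: break
d=img("top")
move_l(list(BALL0+(k-0.03)*LU+[0,0,0.085]),0.1); move_l(list(BALL0+(k-0.03)*LU+[0,0,0.2]),0.2)
go([0.3,0.1,0.3],1.5); 
d=img("top");s=img("scene")
for n,I,z in(("top",d,0.092),("scene",s,.092)):
    h=cv2.cvtColor(I["frame"],cv2.COLOR_BGR2HSV); m=((h[...,0]<5)|(h[...,0]>175))&(h[...,1]>150)
    for ar,c,bb,_ in blobs(m,30):
        p=ray(I,*c,z); 
        if np.hypot(p[0]-.455,p[1]+.077)<.07: print(n,c,p, (p-BALL0)[:2]@LU[:2])
print(state()["time"])
E
```

```text
0.0425 [ 0.1  0.1 -0.3]
0.045 [-0.4 -0.9 -0.3]
0.0475 [-0.1 -0.2 -0.1]
0.05 [0.  0.4 0.4]
0.0525 [-0.9 -0.2 -0.2]
0.055 [-10.7   2.3   4.9]
top [361.99029126 267.44660194] [ 0.49118913 -0.08702547  0.092     ] 0.07730243910397835
scene [271.16304348 251.51086957] [ 0.4906147  -0.08543516  0.092     ] 0.07632391576451898
11.6
```

Lever at the full-off position (76–77 mm travel, stop felt) and staying there. Now the wide collar.

```bash
cat >> h.py <<'E'
POST=np.array([0.637,-0.0932])
def pick(xy,th,z,lift=0.2):
    gripper_open(); go([*xy,lift],th); move_l([*xy,z+0.05],0.25); move_l([*xy,z],0.1); close(); hold(0.2)
    print("grip gap",round(state()["finger_gap"],4),F(),"z",state()["ee_pos"].round(4)); move_l([*xy,lift],0.2)
    print("lifted gap",round(state()["finger_gap"],4),F(),"t",state()["time"])
def shot(name,n,r,f=3):
    d=img(n); cv2.imwrite(f"pics/{name}.png",cv2.resize(d["frame"][r[1]:r[3],r[0]:r[2]],None,fx=f,fy=f,interpolation=cv2.INTER_CUBIC)); return d
E
python3 - <<'E'
from h import *
pick([0.5685,0.055],0.0,0.017)
go([*POST,0.2],0.0); move_l([*POST,0.125],0.2)
shot("w_s","scene",(240,180,400,330),4); shot("w_t","top",(300,150,420,280),4)
print(state()["ee_pos"],F(),state()["finger_gap"])
E
```

```text
grip gap 0.0557 [0.1 0.  2.5] z [0.5686 0.055  0.0173]
lifted gap 0.0555 [-0.7  0.2 -2.3] t 17.3917
[ 0.63800975 -0.09286102  0.12781338] [-0.  -0.4 -2.5] 0.05555944134603032
```

View pics/w_s.png

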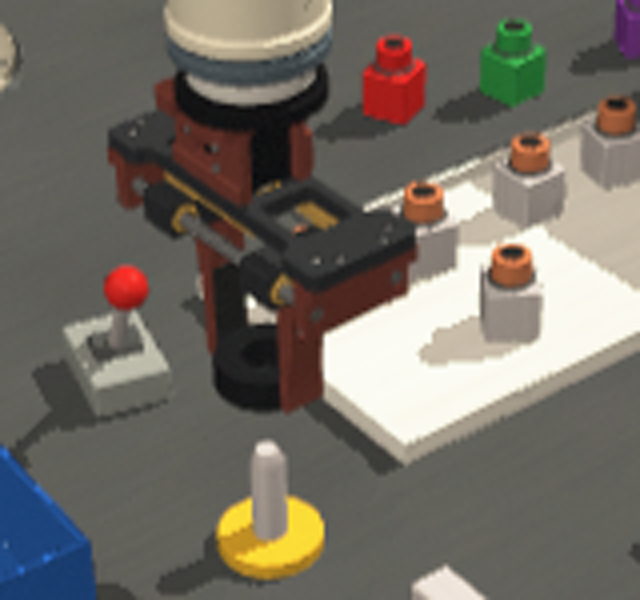

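View pics/w_t.png

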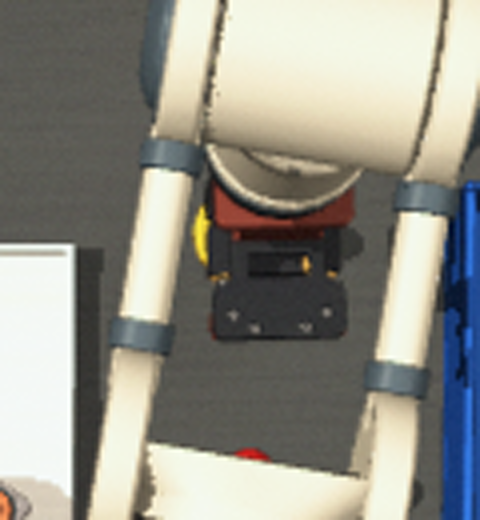

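Wide collar is held above the post (scene crop (250,375) over the post at (268,450)). Descending with a force guard.

```bash
cat >> h.py <<'E'
def thread(zseat,z0,guard=12):
    hold(0.3); print("hover",state()["ee_pos"].round(4),F(),round(state()["finger_gap"],4)); f0=state()["ft_force"].copy(); z=z0
    while z>zseat+1e-4:
        z=max(z-0.006,zseat); move_l([*POST,z],0.06); f=state()["ft_force"]-f0
        print(round(z,4),f.round(1),state()["ee_pos"].round(4))
        if np.abs(f).max()>guard: print("GUARD"); return False
    return True
E
python3 - <<'E'
from h import *
print(thread(0.024,0.125)); hold(0.3); print(F(),state()["ee_pos"].round(4),state()["finger_gap"],state()["time"])
E
```

```text
hover [ 0.6373 -0.0933  0.1259] [-0.1  0.  -2.6] 0.0551
0.119 [-0.4  0.  -0.8] [ 0.6366 -0.0932  0.118 ]
0.113 [ 0.4 -0.8 -1.3] [ 0.6366 -0.0931  0.1121]
0.107 [ 0.1  0.8 -0.4] [ 0.6367 -0.0931  0.1063]
0.101 [ 1.3  0.1 -0. ] [ 0.6367 -0.0931  0.1002]
0.095 [-0.1 -0.3  0.1] [ 0.6367 -0.0931  0.0943]
0.089 [ 0.1 -0.3  0.4] [ 0.6366 -0.0931  0.0883]
0.083 [-0.  -0.5  0.2] [ 0.6366 -0.0931  0.0823]
0.077 [ 0.7 -0.8  0.1] [ 0.6366 -0.0931  0.0763]
0.071 [ 0.1  0.2 -0.3] [ 0.6366 -0.0931  0.0702]
0.065 [ 1.2 -0.1 -1.1] [ 0.6366 -0.0931  0.0643]
0.059 [-0.3  0.5  0.2] [ 0.6366 -0.0931  0.0583]
0.053 [-0.2 -0.3 -0.9] [ 0.6366 -0.0931  0.0523]
0.047 [-0.  -0.2 -0.9] [ 0.6366 -0.0931  0.0463]
0.041 [ 0.6  0.2 -0. ] [ 0.6366 -0.0931  0.0402]
0.035 [-1.  -0.7 -0.6] [ 0.6366 -0.0931  0.0343]
0.029 [ 0.3  0.  -0.9] [ 0.6366 -0.0931  0.0283]
0.024 [ 0.4 -0.6  0.6] [ 0.6368 -0.0932  0.0236]
True
[ 0.3  0.  -2.6] [ 0.637  -0.0932  0.0241] 0.055274124618791345 23.5583
```

```bash
python3 - <<'E'
from h import *
f0=state()["ft_force"][2]
for z in (0.0235,0.023,0.0225):
    move_l([*POST,z],0.03); hold(0.15); f=state()["ft_force"][2]-f0; print(z,round(f,1),state()["ee_pos"].round(4))
    if f>4: break
gripper_open(); move_l([*POST,0.2],0.25); go([0.35,0.15,0.3],0.0)
d=shot("w2","scene",(240,180,400,330),4); shot("w2t","top",(300,150,420,280),4)
Q=cloud(d); k=(np.hypot(Q[...,0]-.638,Q[...,1]+.093)<.025)&(Q[...,2]<.045); print(np.percentile(Q[k][:,2],[50,75]))
print(state()["time"])
E
```

```text
0.0235 -0.4 [ 0.637  -0.0932  0.0235]
0.023 2.1 [ 0.6371 -0.0932  0.0233]
0.0225 7.8 [ 0.6371 -0.0932  0.0232]
[0.02908631 0.03133801]
27.85
```

View pics/w2.png

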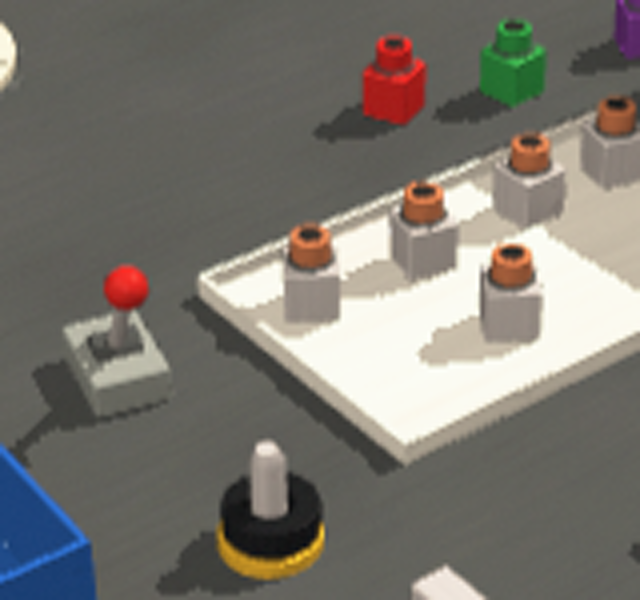

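Black collar sits flush on the yellow flange (crop (270,520)). Now the brass collar.

```bash
python3 - <<'E'
from h import *
pick([0.580,0.3225],0.0,0.026)
d=shot("b0","scene",(330,100,480,260),4)
go([*POST,0.2],0.0); move_l([*POST,0.125],0.2)
shot("b1","scene",(240,180,400,330),4)
print(state()["ee_pos"],F(),state()["finger_gap"])
E
```

```text
grip gap 0.0407 [ 0.1 -0.4 -0.3] z [0.58   0.3225 0.026 ]
lifted gap 0.0407 [ 0.5  0.9 -2. ] t 32.5417
[ 0.63777742 -0.09273549  0.12695327] [-0.3  0.2 -1.6] 0.04062359603167561
```

View pics/b1.png

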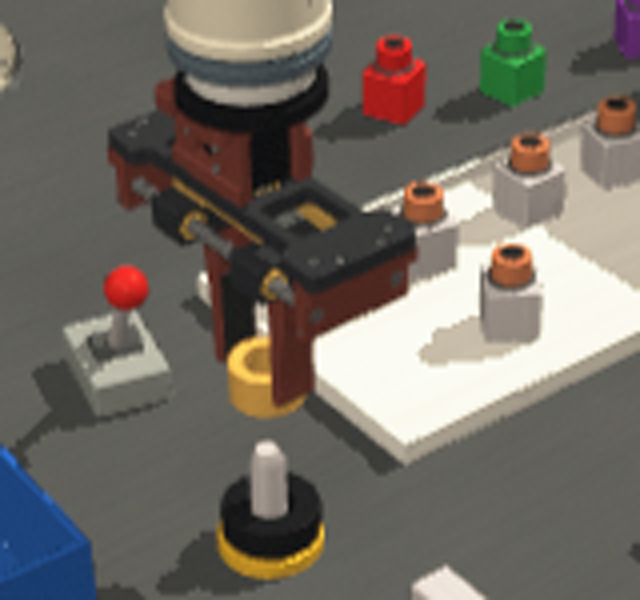

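Brass ring held level above the post (crop (262,378)). Threading it.

```bash
python3 - <<'E'
from h import *
if thread(0.0545,0.125):
    hold(0.2); f0=state()["ft_force"][2]
    for z in np.arange(0.0535,0.048,-0.0007):
        move_l([*POST,z],0.03); hold(0.15); f=state()["ft_force"][2]-f0; print(round(z,4),round(f,1),state()["ee_pos"].round(4),round(state()["finger_gap"],4))
        if f>5: break
    gripper_open(); move_l([*POST,0.2],0.25); go([0.35,0.15,0.3],0.0)
    d=shot("b2","scene",(240,180,400,330),4); Q=cloud(d); k=(np.hypot(Q[...,0]-.638,Q[...,1]+.093)<.02)&(Q[...,2]<.066); print(np.percentile(Q[k][:,2],[50,75,90]))
print(state()["time"])
E
```

```text
hover [ 0.6375 -0.0933  0.1263] [ 0.5  0.5 -1.3] 0.0407
0.119 [-0.9 -0.3  0.1] [ 0.6366 -0.0932  0.1181]
0.113 [-0.9 -1.1 -0.1] [ 0.6366 -0.0932  0.1121]
0.107 [-0.8 -1.3 -0.5] [ 0.6367 -0.0931  0.1062]
0.101 [-1.4 -0.5 -0.1] [ 0.6367 -0.0932  0.1003]
0.095 [-0.6  0.1  0.3] [ 0.6367 -0.0931  0.0943]
0.089 [-0.2 -1.   0. ] [ 0.6367 -0.0931  0.0883]
0.083 [-1.5 -0.8  0.5] [ 0.6367 -0.0931  0.0823]
0.077 [-1.6 -1.  -0.6] [ 0.6366 -0.0931  0.0762]
0.071 [-0.  -0.4 -0.4] [ 0.6367 -0.0931  0.0703]
0.065 [ 0.3 -0.6 -0.3] [ 0.6366 -0.0931  0.0643]
0.059 [-0.3 -0.1 -0.7] [ 0.6366 -0.0932  0.0583]
0.0545 [-0.2 -0.5 -1.7] [ 0.6367 -0.0932  0.054 ]
0.0535 -0.4 [ 0.637  -0.0932  0.0535] 0.0406
0.0528 -0.2 [ 0.637  -0.0932  0.0528] 0.0404
0.0521 0.1 [ 0.637  -0.0932  0.0521] 0.0407
0.0514 5.4 [ 0.637  -0.0932  0.052 ] 0.0411
[0.05175836 0.05460066 0.06206874]
42.925
```

View pics/b2.png

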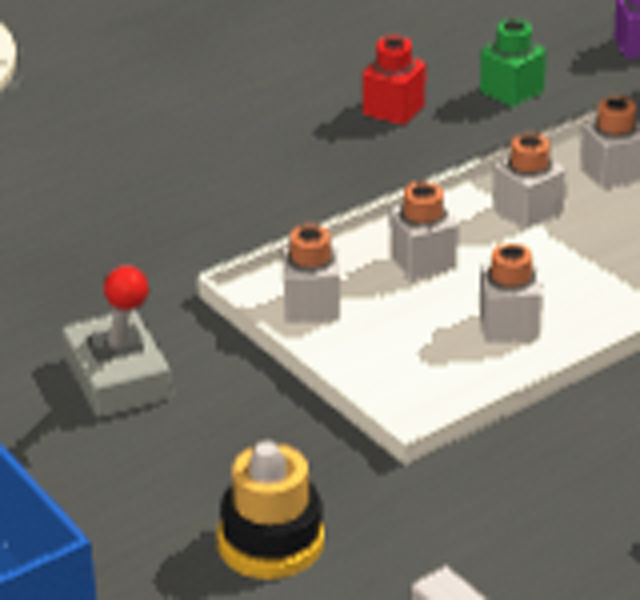

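Brass collar is home on the black one with about 14 mm of post showing, as expected. Now the feet, measured afresh before each pick.

```bash
cat >> h.py <<'E'
TOTE=np.array([0.518,-0.2925])
SLOTS=[(-.06,-.045),(-.06,0),(-.06,.045),(.06,.045),(.06,0)]
def movefoot(i):
    d,s,o=feet()
    w,a,zt=max(o,key=lambda f:f[0][0]+0.3*f[0][1]) if i==0 else min(o,key=lambda f:f[0][1])
    xy=w+[0.0015,0]; th=a-np.pi/2 if a>np.pi/4 else a
    pick(xy,th,0.027)
    if state()["finger_gap"]<0.03: print("MISSED"); return
    t=TOTE+SLOTS[i]
    go([*t,0.2],0.0); print("gap at tote",round(state()["finger_gap"],4))
    if state()["finger_gap"]<0.03: print("DROPPED"); return
    move_l([*t,0.06],0.2); move_l([*t,0.03],0.08); hold(0.2); print("place",F(),round(state()["finger_gap"],4))
    gripper_open(); move_l([*t,0.2],0.3); go([0.33,0.1,0.3],0.0)
    D=shot(f"f{i}t","top",(150,150,550,350),2); shot(f"f{i}s","scene",(130,150,450,380),2)
    print("t",state()["time"])
E
python3 -c "
from h import *
movefoot(0)"
```

```text
px [259.1 236.3] area 107 xy [0.5704 0.1441] yaw 58 ext [35. 37.] n 232 ztop 0.0649
px [257.9 275.4] area 108 xy [0.4807 0.1481] yaw 82 ext [35. 37.] n 228 ztop 0.0654
px [181.9 278. ] area 118 xy [0.4792 0.3221] yaw 75 ext [34. 38.] n 217 ztop 0.0646
px [216.5 277.5] area 110 xy [0.4784 0.2427] yaw 85 ext [35. 38.] n 230 ztop 0.0661
px [296.7 277.2] area 110 xy [0.4745 0.0598] yaw 56 ext [35. 37.] n 217 ztop 0.0661
grip gap 0.0362 [-1.4 -0.7  0.4] z [0.5718 0.1442 0.027 ]
lifted gap 0.0359 [-0.5  0.9 -2.5] t 47.5583
gap at tote 0.0363
place [-0.5 -0.7 -1.3] 0.0358
t 54.3917
```

View pics/f0t.png

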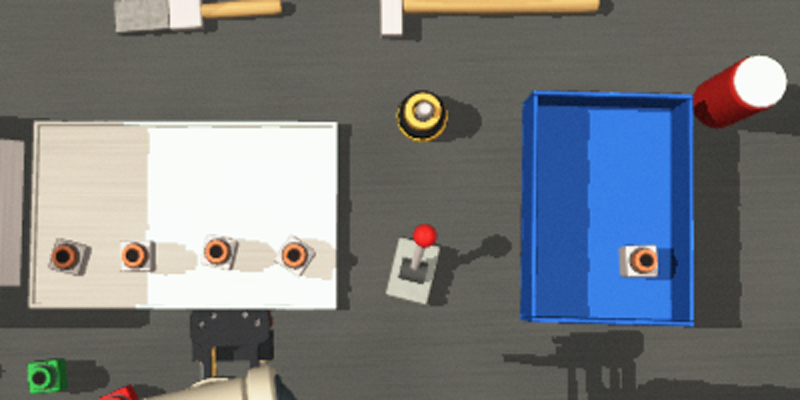

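View pics/f0s.png

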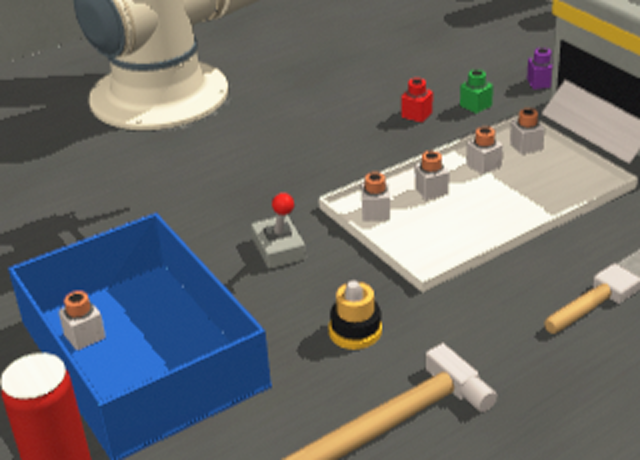

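First foot stands in the tote (top crop (640,260)), with four left in the tray. Continuing.

```bash
for i in 1 2; do python3 -c "
from h import *
movefoot($i)"; done
```

```text
px [257.9 275.4] area 108 xy [0.4807 0.1481] yaw 77 ext [34. 37.] n 235 ztop 0.0654
px [181.9 278. ] area 118 xy [0.4792 0.3221] yaw 76 ext [34. 37.] n 221 ztop 0.0652
px [216.5 277.5] area 111 xy [0.4784 0.2429] yaw 0 ext [37. 35.] n 232 ztop 0.0657
px [296.7 277.1] area 109 xy [0.4746 0.0598] yaw 57 ext [34. 36.] n 212 ztop 0.0654
grip gap 0.0358 [-1.6  0.3  0.8] z [0.476  0.0598 0.027 ]
lifted gap 0.036 [ 0.4 -0.7 -1.5] t 58.825
gap at tote 0.0357
place [-0.5  0.6 -0.7] 0.0355
t 65.0417
px [248.1 257.6] area 109 xy [0.522 0.17 ] yaw 79 ext [35. 37.] n 231 ztop 0.0651
px [181.9 278. ] area 117 xy [0.4791 0.322 ] yaw 76 ext [35. 37.] n 223 ztop 0.0655
px [216.5 277.5] area 111 xy [0.4784 0.2429] yaw 5 ext [37. 35.] n 231 ztop 0.0654
grip gap 0.0371 [-1.9  0.1  0.7] z [0.5234 0.17   0.027 ]
lifted gap 0.0365 [-0.6 -0.1 -1.8] t 69.625
gap at tote 0.0368
place [-0.3  0.1 -1.5] 0.0362
t 75.925
```

View pics/f2t.png

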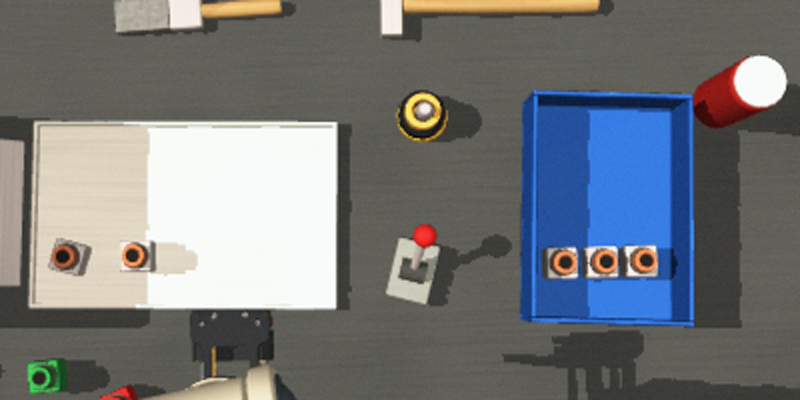

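Three stand in the tote (crop (563–643,261)). One foot was knocked aside, as warned, and was re-measured and picked correctly. Two remain.

```bash
for i in 3 4; do python3 -c "
from h import *
movefoot($i)"; done; python3 -c "
from h import *
go([0.3,-0.05,0.35],0.0)
d=shot('a_t','top',(150,130,550,380),2);shot('a_s','scene',(100,120,500,420),2)"
```

```text
px [181.9 278. ] area 118 xy [0.4792 0.3221] yaw 69 ext [35. 38.] n 216 ztop 0.0642
px [216.4 277.4] area 112 xy [0.4785 0.243 ] yaw 85 ext [35. 37.] n 234 ztop 0.0653
grip gap 0.0366 [-0.4 -0.3  1. ] z [0.4799 0.243  0.027 ]
lifted gap 0.0365 [-0.3  0.3 -2.1] t 80.5083
gap at tote 0.0363
place [-0.1 -0.4 -2. ] 0.0357
t 87.25
px [181.9 278. ] area 118 xy [0.4792 0.3221] yaw 77 ext [35. 38.] n 219 ztop 0.0645
grip gap 0.0364 [-0.6 -0.4  0.4] z [0.4806 0.322  0.027 ]
lifted gap 0.0361 [ 0.2 -0.7 -1.9] t 92.025
gap at tote 0.0365
place [ 0.4 -0.2 -1.7] 0.0359
t 99.3083
```

View pics/a_t.png

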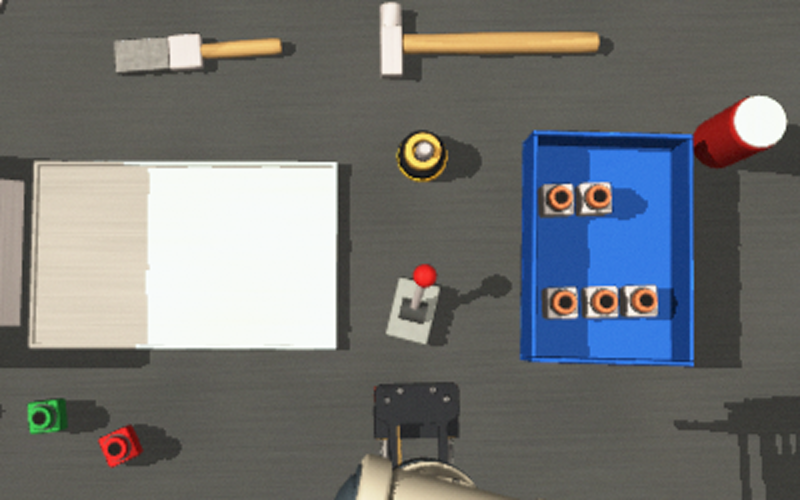

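View pics/a_s.png

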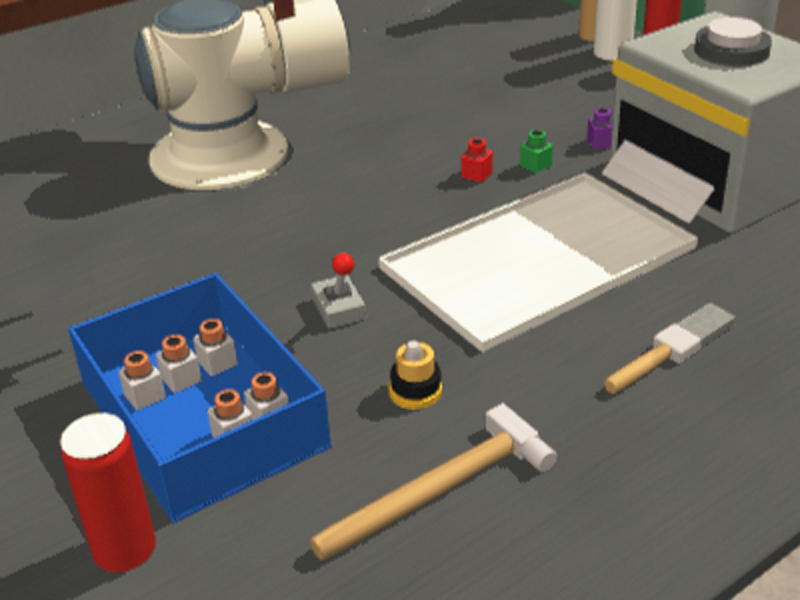

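Tray empty, all five feet in the tote, both collars stacked, bystanders unmoved. Restarting the feed by pulling the lever from its far side.

```bash
python3 - <<'E'
from h import *
close()
go(BALL0+0.118*LU+[0,0,0.25],LTH); move_l(list(BALL0+0.118*LU+[0,0,0.085]),0.15); print(state()["ee_pos"],F())
move_l(list(BALL0+0.035*LU+[0,0,0.085]),0.08); print(F())
k=0.035
while k>0.008:
    k-=0.0025
    move_l(list(BALL0+k*LU+[0,0,0.085]),0.05); f=state()["ft_force"]; print(round(k,4),f.round(1))
    if abs(f@LU)>6: break
move_l(list(BALL0+(k+0.03)*LU+[0,0,0.085]),0.1); move_l(list(BALL0+(k+0.03)*LU+[0,0,0.25]),0.2)
go([0.3,0.15,0.32],1.5)
d=shot("e_t","top",(150,130,550,380),2);s=shot("e_s","scene",(100,120,500,420),2)
for n,I in(("top",d),("scene",s)):
    h=cv2.cvtColor(I["frame"],cv2.COLOR_BGR2HSV); m=((h[...,0]<5)|(h[...,0]>175))&(h[...,1]>150)
    for ar,c,bb,_ in blobs(m,30):
        p=ray(I,*c,.092)
        if np.hypot(p[0]-.455,p[1]+.077)<.07: print(n,c,p,(p-BALL0)[:2]@LU[:2])
print(state()["time"])
E
```

```text
[ 0.53114621 -0.09770805  0.08635886] [-0.2  0.5  0.2]
[ 0.9  0.7 -0. ]
0.0325 [ 0.  -0.1 -0.6]
0.03 [ 0.7 -0.6 -0.1]
0.0275 [ 1.   0.7 -0.6]
0.025 [ 0.2  0.5 -0.2]
0.0225 [ 5.5 -1.8 -1.9]
0.02 [14.6 -2.6 -7.8]
top [353.78846154 301.5       ] [ 0.4165811  -0.06652743  0.092     ] -6.999340009869969e-05
scene [261.38271605 235.14814815] [ 0.41628771 -0.06491582  0.092     ] -0.0007833894852858699
109.175
```

View pics/e_t.png

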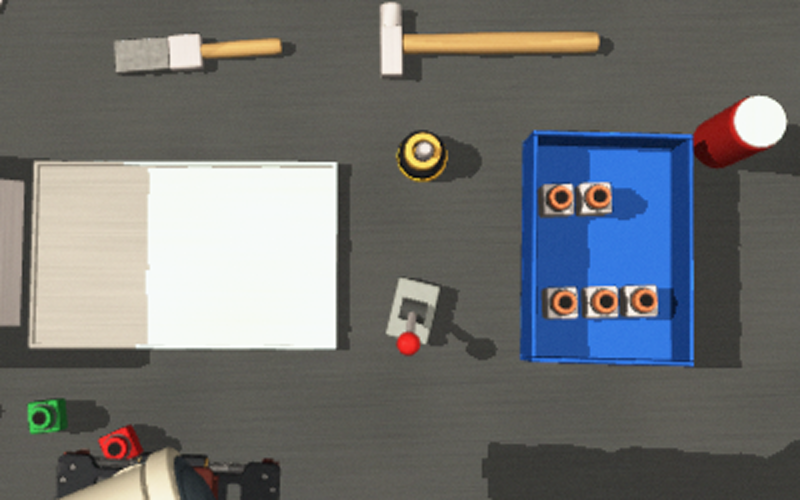

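View pics/e_s.png

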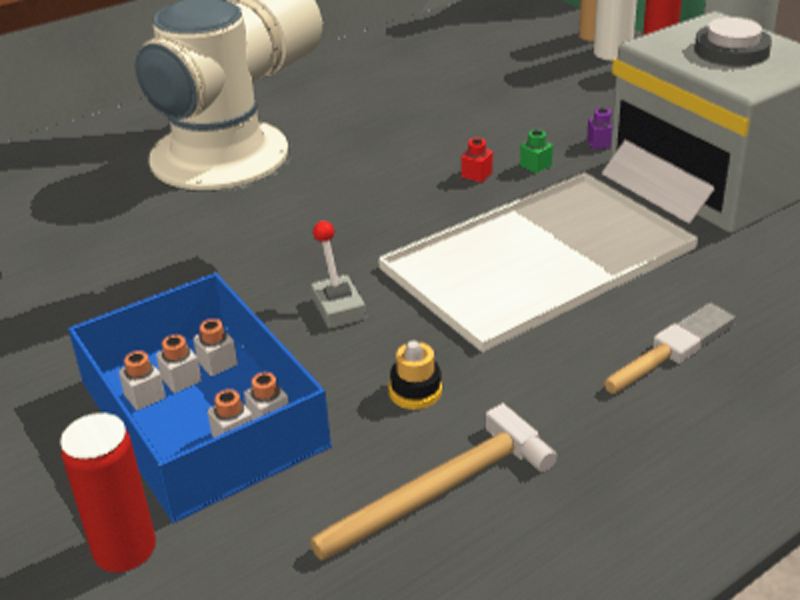

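The ball is back at its starting pixel (353.8, 301.5), which is fully on. Everything else is in place and the robot is clear, so I'm handing in.

```bash
python3 -c "
from h import *
job_done(); print(state()['time'])"
```

```text
the job is handed in; nothing more can be done
the job is handed in; nothing more can be done
```

The job is done and handed in at about 109 s of the 210 s allowed.

- **Feed off:** I pushed the lever away to its stop before touching any part. The ball moved 76–77 mm.
- **Collars:** the wide black one went on first, then the slim brass one. Each was lowered until contact was felt at the expected height, and the pictures show both flush and stacked.
- **Feet:** five were in the tray, and all five now stand upright in the blue tote. One was knocked about 5 cm aside during the run; I measured it again and picked it up from its new spot.
- **Feed on:** I pulled the lever back to its near stop, and the ball was within 1 mm of where it started.

The final pictures show the tray empty and the can, brush and hammer where they were, and the robot was clear of everything. No check failed. The two cameras disagreed by 2–5 mm on some positions, which caused no trouble.

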